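# Pin the gate paddle to the paint agitator drive

## Task

Couple the gate paddle to the paint agitator drive that lies in its bench cradle: take the red-knobbed drive pin from its block, stand it in the hole on top of the hub, turn the paddle by its upper bar, slowly and by feel, until the pin drops through the hidden cross-hole of the shaft, then push it fully home so that its knob sits down on the hub. Never force the pin against the shaft, neither by pushing it nor by turning the paddle, leave the other things on the bench where they are, and let go of everything at the end.

Things in the scene. Friction and masses are not known exactly. Their poses are not given: they have to be found in the camera images.
- pin: loose drive pin: steel, 10 mm in diameter, red cylindrical plastic knob on top, about 75 g. Origin at the centre of its lower tip, z along the pin towards the knob. The lower 6 mm taper to a 5 mm flat tip. Knob 24 mm in diameter and 24 mm high (top 111 mm above the tip). It starts upright in the parking block, its tip 10 mm above the bench
- pin_collar (a point): point on the pin's axis at the underside of its knob, 87 mm above the tip
- block: grey plastic parking block, fixed to the bench: 60 (x) x 100 (y) x 55 mm high, origin at the centre of its underside; two upright holes, 12 mm wide and 45 mm deep, at y = -24 mm (the pin stands in this one) and y = +24 mm (empty)
- mixer: agitator drive (square dark steel hub, green gearbox and motor, grey cradle), fixed. Origin on the bench straight under the pin hole; z up, y level along the shaft towards the motor, x level across the shaft, away from the robot. Shaft axis 135 mm above the bench. Hub 62 mm square, y = -40 to +40 mm; gearbox from y = 40 mm, 110 mm wide, rising 60 mm above the axis. The hub does not turn
- pin_hole (a point): centre of the pin hole's mouth, in the flat top of the 37 x 30 mm boss on the hub, 183 mm above the bench, 48 mm above the shaft axis. The upright hole is 11.5 mm wide with a 2 mm chamfer and goes right through the hub. With the shaft's cross-hole out of line the pin rides on the 36 mm thick shaft, the underside of its knob about 57 mm above the boss
- detent_pt (a point): spring detent in the lower wall of the hub, 25 mm below the shaft axis, under the pin hole. When the 12 mm cross-hole lines up, the pin drops by its own weight onto it, the underside of its knob then some 6 to 11 mm above the boss; a straight push of roughly 8 to 18 N takes it past the detent until the knob sits on the boss
- paddle: gate paddle that turns with the shaft about the level shaft axis; stiff (2 N at the bar), stays where it is left. Origin on that axis straight above the mixer's origin, y as the mixer's, z towards the upper bar. Two round bars, 12 mm in diameter, at z = +50 (upper bar) and -50 mm, y = -96 to -198 mm, cross-bars at y = -90 and -204 mm, open between; collar 54 mm in diameter at y = -58 to -84 mm
- upper_bar (a point): middle of the upper bar, on its centre line, 50 mm from the shaft axis, 147 mm along the shaft from the pin hole. At the start the bar leans towards the robot (mixer's -x) by 0.45 to 0.8 rad from upright; the hidden cross-hole has no set angle to it and lines up when the bar is turned up and over, away from the robot, to somewhere between 0.05 rad short of upright and 0.45 rad past it
- cross_hole (a point): the shaft axis inside the hub, under the pin hole, where the hidden cross-hole lies. It lines up over only some 0.15 rad of turning: go slowly (about 0.3 rad/s). Within 0.12 rad after the pin has dropped the shaft is blocked and the turning force rises sharply: stop there. More than 60 N between pin and shaft bruises them; with the bar's leverage about 20 N at the bar reaches that
- tin: bystander: closed 1 litre paint tin, 100 mm in diameter, 118 mm high, origin under its centre
- solvent: bystander: white solvent bottle with a red cap, 72 mm in diameter, 200 mm high, origin under its centre
- cup: bystander: empty white mixing cup, 84 mm in diameter, 85 mm high, origin under its centre
There are look-alikes about, which are no part of the job. Of the things like the pin, leave any that is green; of the rest the larger one is meant.

How it is judged:
By the outcome, as a careful person would: the job done as asked, in the order asked, and still so for the second after the job is handed in, with the robot touching nothing.
It also fails if it takes over 72 s, if anything falls off the work surface, if the arm or the gripper's body presses on something with over 40 N, if the wrist force passes 120 N, or if a joint passes its speed limit or range.

## Robot

A 7-joint arm with a two-finger parallel gripper is mounted at the origin on the work surface. World frame = base frame: x ahead of the robot, y to its left, z up, the work surface at z = 0. Lengths are in m, angles in rad, forces in N, time in s.
With the tool pointing down it reaches from about 0.35 to 0.9 m from the base axis. Payload 8.1 kg.
Tool frame: the origin (TCP) lies on the centre line of the jaws, within the pads' length; the fingertips stand 14 mm ahead of it and the grasp point (between the pads) lies 5 mm behind it; z points along the fingers, y is the direction in which the jaws open and shut (so a half turn about z gives the same grasp; the last joint's range is limited). The gripper opens to 92 mm and grips with 3 to 60 N. Pads are 19 mm wide; open, the fingers measure 130 mm over their backs; the gripper's body (75 mm by 190 mm) begins 47 mm behind the grasp point.
Start: joints at [1.216, 0.434, 0.025, 1.573, -0.012, 1.134, -0.075], TCP at [0.156, -0.605, 0.241] pointing down, gripper open.
Joint ranges: [-2.62, 2.62], [-0.44, 2.09], [-1.27, 1.32], [0.08, 2.57], [-1.32, 4.46], [0.12, 2], [-2.74, 2.74]. Speed limits (rad/s): [2.22, 2.22, 3.01, 3.01, 3.14, 3.14, 3.14].

## Interface

Orientations are given as a rotation vector (axis times angle).
In Python, from cell import observe, eyes, arm gives the robot as it stands.
- The arm moves only by the tool step_arm, never from a script. Its argument "series" is a list that holds one entry, the list of rows, each a list of 5 numbers: the finger opening in m, from 0 to 0.0918, then the shift along the world's x, y, z in m, then the turn about the world's z in degrees. In form: [[[hand, dx, dy, dz, spin], ...]]. A call has 1 to 20 rows; each row is the pose to reach, as a shift and turn from the pose measured when the call began; what a row does not reach only later rows make up. A row lasts 1/12 s, in which the tool goes at most 41.7 mm and 7.16 degrees, less where a joint would pass 70% of its speed; a pose out of reach is approached as far as the arm can. A call with a gripper value outside its range is refused whole. The fingers move at their own pace and stop on an object; "squeeze" is the grip in N (left out, the last holds). Time passes only in rows, so rows that repeat a pose let the fingers close. It gives the time, the measured TCP pose, the force and the opening at its end, in the units of the state.
- observe(): the state, without advancing time (a new reading comes with each control period).
- eyes.get_image(name): name is "scene" or "top" or "wrist"; returns (picture, depth): 400x640x3 uint8, red, green, blue; 400x640 float32, m along the optical axis (not along the pixel's ray), 0 where there is no reading.
- eyes.camera_params(name): a dict with "intrinsics" (3x3 intrinsics, pixels), "distortion" ([k1, k2, p1, p2, k3] as OpenCV has them; the pictures are not rectified), "position" and "attitude" of the camera in the world. Camera axes: x right, y down, z forward; pixel columns grow to the right and rows downward; lengths in m; the calibration is good to about 2 mm. A picture is of the moment at which its call begins: read the wrist's pose just before it. camera_params takes no time and is no camera call; for the wrist camera it gives the pose at the moment of the call.
- arm.sign_off(): hands the job in, once; it reports no verdict.
The state is a dict: "clock": time; "joints": joint angles; "dq": joint speeds; "joint_efforts": joint torques, N m; "position": TCP position; "ee_rot": TCP orientation; "force": force on the tool from outside, world axes, zero at the start; "ft_torque": the same for the moment, N m; "width": opening from 0.0 (shut) to 1.0 (fully open).
Only numpy, scipy, OpenCV 4.12 (cv2) and the standard library are available. Lean on these libraries where they do the work, as an engineer would, in place of code of your own. Each camera call takes 0.05 s, during which the arm holds its last target.

## Working session

There is one attempt and no reset: what is moved stays moved. The work goes in short steps, Python scripts to look and compute and a tool call to move; the robot and the scene stay as the last step left them, time stands still between calls to the robot, and variables do not carry over. Pictures are saved under pics/ and viewed, and the job is handed in when it is done.

Besides the shell and the picture viewer there is one more tool, called by a JSON object that holds its "api" and its "payload", one argument or row to a line. step_arm: Moves the arm, as the interface text tells. Its arguments: {"type":"object","properties":{"series":{"type":"array"},"squeeze":{"type":"number"}},"required":["series"]}

```bash
mkdir -p pics; ls
cat > h.py <<'E'
import numpy as np,cv2,json
from scipy.spatial.transform import Rotation as R
from cell import observe,eyes,arm
def grab(n,tag):
    p=eyes.camera_params(n); im,d=eyes.get_image(n)
    cv2.imwrite(f'pics/{tag}.png',im[:,:,::-1]); 
    np.savez(f'pics/{tag}.npz',im=im,d=d,K=np.array(p['intrinsics']),D=np.array(p['distortion']),t=np.array(p['position']),a=np.array(p['attitude']))
    return im,d,p
def load(tag): return np.load(f'pics/{tag}.npz')
def rot(a):
    a=np.array(a)
    return a if a.shape==(3,3) else (R.from_rotvec(a).as_matrix() if a.size==3 else R.from_quat(a).as_matrix())
def ray(f,u,v):
    q=cv2.undistortPoints(np.array([[[u,v]]],float),f['K'],f['D'])[0,0]
    return rot(f['a'])@np.array([q[0],q[1],1.])
def pt(f,u,v,z=None):
    r=ray(f,u,v)
    if z is None:
        return f['t']+r*float(f['d'][int(v),int(u)])
    return f['t']+r*(z-f['t'][2])/r[2]
def cloud(f):
    h,w=f['d'].shape
    uu,vv=np.meshgrid(np.arange(w),np.arange(h))
    q=cv2.undistortPoints(np.stack([uu,vv],-1).reshape(-1,1,2).astype(float),f['K'],f['D']).reshape(h,w,2)
    P=np.dstack([q,np.ones((h,w))])*f['d'][...,None]
    return P@rot(f['a']).T+f['t']
def proj(f,P):
    Rm=rot(f['a']); rv=cv2.Rodrigues(Rm.T)[0]
    return cv2.projectPoints(np.array(P,float).reshape(-1,3),rv,-Rm.T@f['t'],f['K'],f['D'])[0].reshape(-1,2)
def crop(tag,u0,v0,u1,v1,s,out):
    im=cv2.imread(f'pics/{tag}.png')[v0:v1,u0:u1]
    cv2.imwrite(f'pics/{out}.png',cv2.resize(im,None,fx=s,fy=s,interpolation=cv2.INTER_CUBIC))
E
python3 - <<'E'
from h import *
print(observe())
for n in ('scene','top','wrist'):
    im,d,p=grab(n,n+'0'); print(n,p)
E
```

```text
pics
{'clock': 0.0, 'joints': array([ 1.21636834,  0.43521888,  0.02495428,  1.5740815 , -0.01155635,
        1.13398134, -0.07510459]), 'dq': array([-0.00095322,  0.00013046, -0.00107652,  0.00077469,  0.00121114,
       -0.00225482, -0.00092171]), 'joint_efforts': array([-2.52306418e-04, -6.67846942e+01,  9.84722301e-01, -3.14450955e+01,
       -6.04982302e-02,  4.29686846e-02,  1.46723060e-04]), 'position': array([ 0.15555981, -0.60483998,  0.23995333]), 'ee_rot': array([-3.11523935e+00, -3.94277055e-01,  5.70779359e-04]), 'force': array([ 0.03477016,  0.25969685, -0.20498701]), 'ft_torque': array([ 0.01073046, -0.02363017, -0.01135103]), 'width': 1.0000149093949877}
scene {'intrinsics': array([[430.82471614,   0.        , 310.53991698],
       [  0.        , 430.82471614, 197.22854117],
       [  0.        ,   0.        ,   1.        ]]), 'distortion': array([0.01877329, 0.        , 0.        , 0.        , 0.        ]), 'position': array([ 0.9937384 , -0.62767398,  0.62918761]), 'attitude': array([-2.11104099, -0.71082708,  0.36250539])}
top {'intrinsics': array([[417.16314501,   0.        , 320.1689755 ],
       [  0.        , 417.16314501, 199.13585957],
       [  0.        ,   0.        ,   1.        ]]), 'distortion': array([-0.0081207,  0.       ,  0.       ,  0.       ,  0.       ]), 'position': array([ 0.43729731, -0.11277099,  0.90845162]), 'attitude': array([-2.14947999,  2.09460018, -0.20847044])}
wrist {'intrinsics': array([[283.52782501,   0.        , 313.71765839],
       [  0.        , 283.52782501, 203.04224906],
       [  0.        ,   0.        ,   1.        ]]), 'distortion': array([-0.03517745,  0.        ,  0.        ,  0.        ,  0.        ]), 'position': array([ 0.23310335, -0.58688677,  0.38557372]), 'attitude': array([ 2.28947934, -1.7755097 , -0.26734613])}
```

View pics/scene0.png

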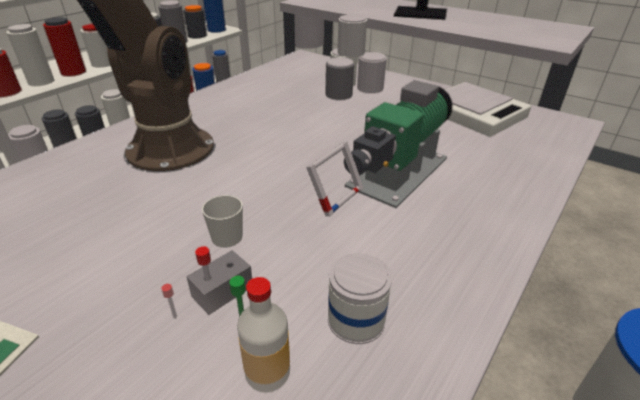

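View pics/top0.png

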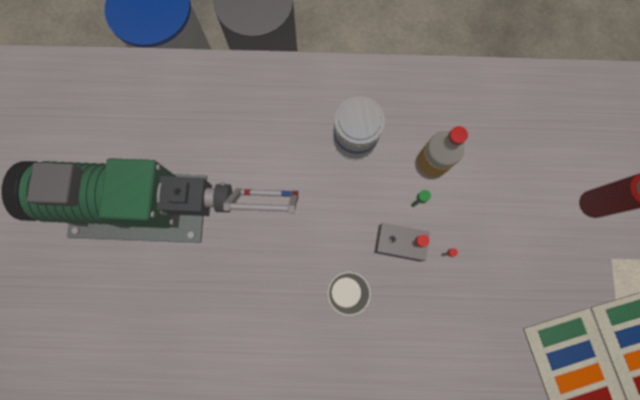

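View pics/wrist0.png

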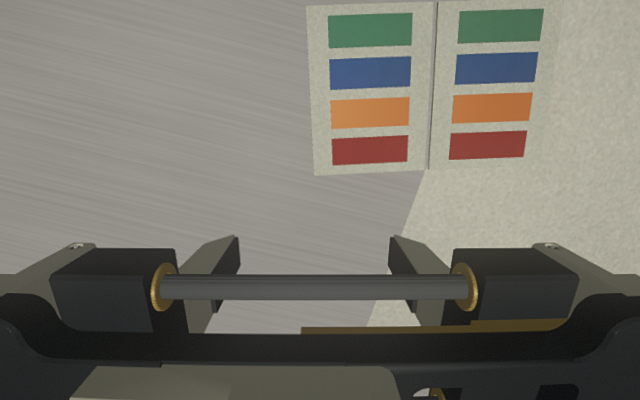

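Run:
```python
from h import *
crop('top0',360,170,480,280,6,'c1'); crop('top0',120,140,320,260,4,'c2'); crop('scene0',290,70,460,220,4,'c3');crop('scene0',150,230,290,330,5,'c4')
f=load('top0');P=cloud(f)
for u,v in [(422,241),(393,239),(405,250),(453,253),(424,197),(178,191),(190,180),(195,205),(245,191),(265,193),(290,194),(245,207),(265,208),(285,209),(228,197),(350,290),(360,110),(457,135)]:
    print(u,v,P[v,u].round(4))
```

```text
422 241 [ 0.5152 -0.3087  0.1191]
393 239 [ 0.5263 -0.2691  0.0331]
405 250 [ 0.5023 -0.2894  0.0553]
453 253 [ 0.4968 -0.3791  0.081 ]
424 197 [ 0.6021 -0.3165  0.1107]
178 191 [0.59   0.1451 0.1657]
190 180 [0.6107 0.1245 0.1673]
195 205 [0.565  0.112  0.1659]
245 191 [0.608  0.0362 0.0955]
265 193 [ 0.6052 -0.0037  0.0946]
290 194 [ 0.6044 -0.0535  0.0951]
245 207 [0.5603 0.0179 0.1859]
265 208 [ 0.5595 -0.0172  0.1855]
285 209 [ 0.5589 -0.0523  0.184 ]
228 197 [0.5836 0.0562 0.1537]
350 290 [ 0.4186 -0.1823  0.0022]
360 110 [ 0.7764 -0.1895  0.1176]
457 135 [ 0.6991 -0.356   0.1984]
```

View pics/c1.png

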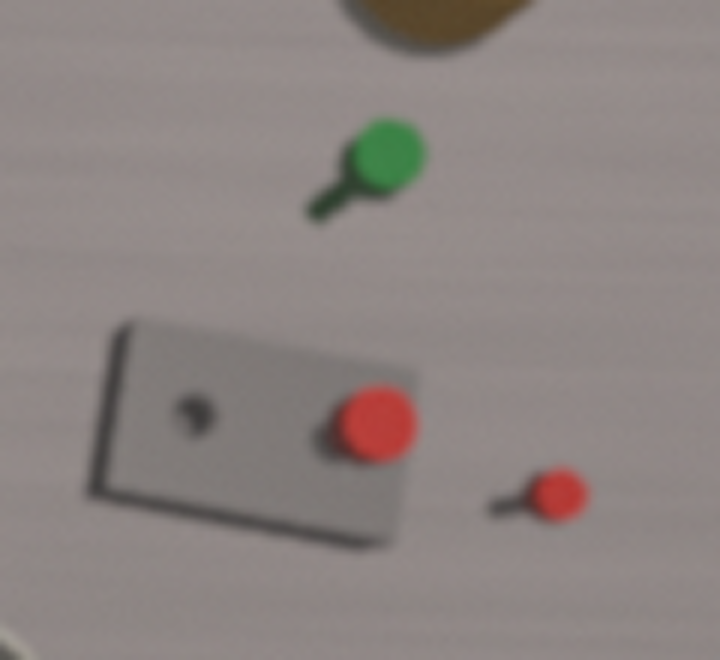

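View pics/c2.png

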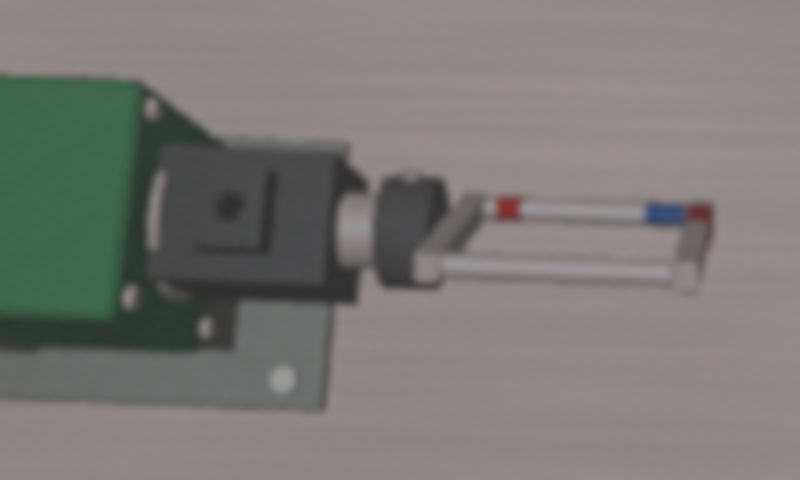

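View pics/c3.png

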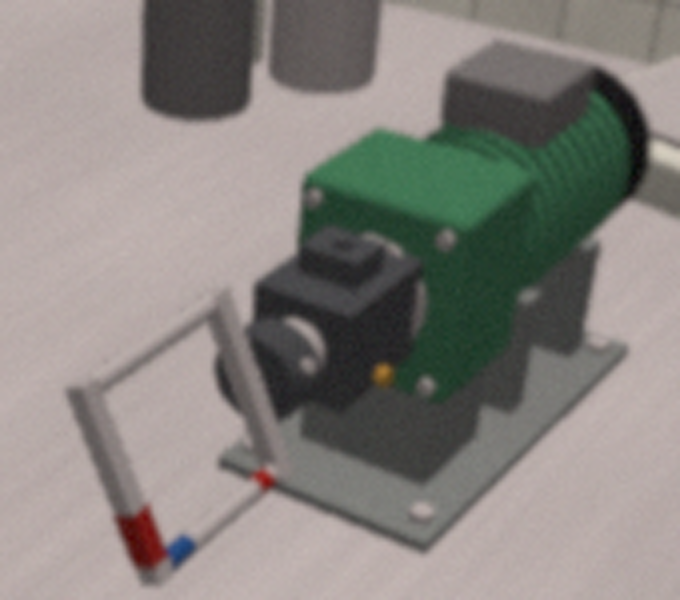

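View pics/c4.png

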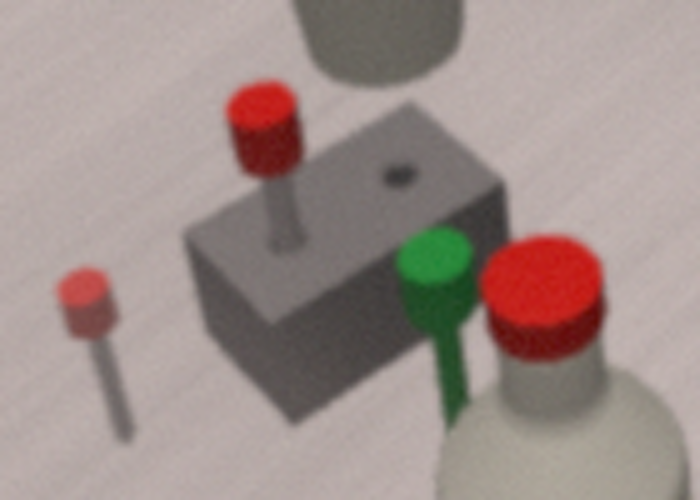

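Run:
```python
from h import *
f=load('top0');P=cloud(f)
k=pt(f,422.8,240.7,.121); print('knob',k); b=pt(f,392.2,239,.055);print('empty hole',b)
im=f['im'].astype(int)
m=(im[...,0]>150)&(im[...,1]<90)&(im[...,2]<90)&(P[...,2]>.1)&(P[...,2]<.13)&(abs(P[...,1]+.305)<.03)
print('knob cloud',P[m].mean(0),np.ptp(P[m],0),m.sum())
h=pt(f,177.4,191.3,.183); print('hole',h)
# boss top
m=(P[...,2]>.178)&(P[...,2]<.188)&(abs(P[...,0]-h[0])<.035)&(abs(P[...,1]-h[1])<.035)
print('boss',m.sum(), P[m].mean(0), P[m].min(0),P[m].max(0))
m=(P[...,2]>.160)&(P[...,2]<.172)&(abs(P[...,0]-h[0])<.05)&(abs(P[...,1]-h[1])<.06)
u=np.argwhere(m);r=cv2.minAreaRect(P[m][:,:2].astype(np.float32)); print('hub',r,P[m].mean(0))
m=(P[...,2]>.172)&(abs(P[...,0]-.56)<.02)&(P[...,1]<.03)&(P[...,1]>-.06)
q=P[m];print('bar',len(q),np.polyfit(q[:,1],q[:,0],1),q.mean(0),np.percentile(q[:,2],[10,50,90]))
# gearbox top
m=(abs(P[...,2]-.195)<.008)&(P[...,1]>h[1]+.03)&(abs(P[...,0]-h[0])<.08)&(P[...,1]<h[1]+.12);print('gb',cv2.minAreaRect(P[m][:,:2].astype(np.float32)))
fs=load('scene0');print(proj(fs,[k,h,b]),proj(f,[k,h]))
o=observe();print(o['position'],R.from_rotvec(o['ee_rot']).as_matrix().round(3))
```

```text
knob [ 0.51560977 -0.30974876  0.121     ]
empty hole [ 0.5240557  -0.26350511  0.055     ]
knob cloud [ 0.51670296 -0.31018992  0.12125833] [0.0212727  0.01971702 0.00913631] 109
hole [0.58589487 0.14013142 0.183     ]
boss 346 [0.58505111 0.14020288 0.18271273] [0.56646629 0.12509076 0.17803741] [0.6044713  0.15617298 0.1862395 ]
hub ((0.5852165818214417, 0.13111746311187744), (0.10147232562303543, 0.0982804149389267), 89.08894348144531) [0.58395337 0.1405136  0.16608635]
bar 349 [0.00570253 0.56078965] [ 0.56069742 -0.01617406  0.18431115] [0.18172411 0.18451124 0.1864269 ]
gb ((0.5867077708244324, 0.21789900958538055), (0.08459368348121643, 0.11046760529279709), 89.68218994140625)
[[201.18156964 249.40684941]
 [374.22721753 130.57801488]
 [228.72790038 263.69861063]] [[422.8 240.7]
 [177.4 191.3]]
[ 0.15558539 -0.60496306  0.2401476 ] [[ 0.968  0.249 -0.   ]
 [ 0.249 -0.968  0.001]
 [-0.    -0.001 -1.   ]]
```

{"api": "step_arm", "payload": {
  "series": [
    [[0.06, 0.36, 0.295, 0, 75.6], [0.06, 0.36, 0.295, 0, 75.6], [0.06, 0.36, 0.295, 0, 75.6], [0.06, 0.36, 0.295, 0, 75.6], [0.06, 0.36, 0.295, 0, 75.6], [0.06, 0.36, 0.295, 0, 75.6], [0.06, 0.36, 0.295, 0, 75.6], [0.06, 0.36, 0.295, 0, 75.6], [0.06, 0.36, 0.295, 0, 75.6], [0.06, 0.36, 0.295, -0.02, 75.6], [0.06, 0.36, 0.295, -0.04, 75.6], [0.06, 0.36, 0.295, -0.04, 75.6], [0.06, 0.36, 0.295, -0.04, 75.6], [0.06, 0.36, 0.295, -0.04, 75.6], [0.06, 0.36, 0.295, -0.04, 75.6]]
  ],
  "squeeze": 30
}}

```text
clock: 1.4
position: [0.5148, -0.3111, 0.2003]
ee_rot: [-2.222, -2.22, 0.003]
force: [-1.2, -0.4, 0.4]
width: 0.655
```

Run:
```python
from h import *
o=observe();print(o)
grab('wrist','w1')
f=load('w1');print(proj(f,[[.5156,-.3097,.121],[.524,-.2635,.055]]))
```

```text
{'clock': 1.4, 'joints': array([ 0.71947961,  0.46519277, -0.38008254,  1.65856735,  0.19403609,
        1.05639403,  0.27882443]), 'dq': array([ 1.45985003e-02, -1.29265914e-02,  6.30855102e-03, -2.39563338e-03,
       -3.07266518e-03, -4.40579308e-05, -4.97311142e-04]), 'joint_efforts': array([-1.75435759e+00, -6.43776655e+01, -6.05433002e+00, -2.92771357e+01,
       -1.74119188e-01,  1.67890236e-02, -2.51418451e-02]), 'position': array([ 0.51484125, -0.31111489,  0.20029178]), 'ee_rot': array([-2.22217772, -2.21975184,  0.00295841]), 'force': array([-1.22301018, -0.36302958,  0.43586283]), 'ft_torque': array([-0.03549264, -0.15220407, -0.00741543]), 'width': 0.6548642415166641}
[[313.69291799 211.82743267]
 [322.09449796 147.70976719]]
```

View pics/w1.png

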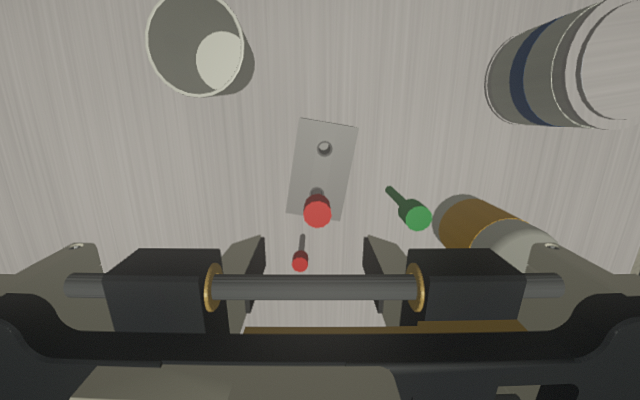

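Run:
```python
from h import *
crop('w1',280,100,370,280,4,'c5')
f=load('w1');print(pt(f,317,214,.121),pt(f,324.5,148.5,.055)); g=load('scene0'); print(pt(g,203,250,.121),pt(g,230,265.2,.055),pt(g,375.8,130.8,.183))
```

```text
[ 0.51836949 -0.3116242   0.121     ] [ 0.52644393 -0.26429484  0.055     ]
[ 0.51921563 -0.30886658  0.121     ] [ 0.5287656  -0.26481547  0.055     ] [0.58921026 0.14130985 0.183     ]
```

View pics/c5.png

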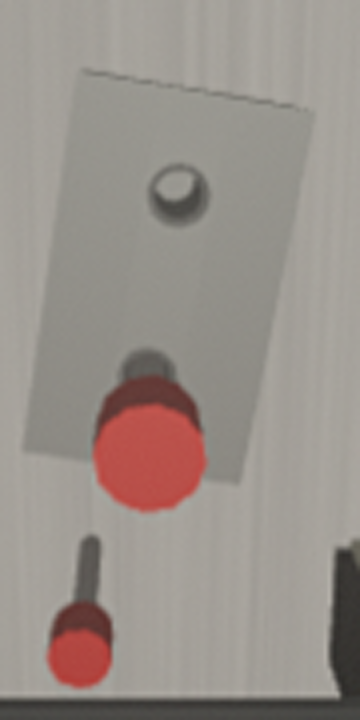

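{"api": "step_arm", "payload": {
  "series": [
    [[0.06, 0.0035, 0.0005, -0.04, 0], [0.06, 0.0035, 0.0005, -0.075, 0], [0.06, 0.0035, 0.0005, -0.096, 0], [0.06, 0.0035, 0.0005, -0.096, 0], [0.06, 0.0035, 0.0005, -0.096, 0], [0.01, 0.0035, 0.0005, -0.096, 0], [0.01, 0.0035, 0.0005, -0.096, 0], [0.01, 0.0035, 0.0005, -0.096, 0], [0.01, 0.0035, 0.0005, -0.096, 0], [0.01, 0.0035, 0.0005, -0.096, 0], [0.01, 0.0035, 0.0005, -0.096, 0]]
  ],
  "squeeze": 30
}}

```text
clock: 2.37
position: [0.5184, -0.3112, 0.1051]
ee_rot: [2.223, 2.219, -0.003]
force: [-0.8, 0.4, -0.0]
width: 0.265
```

Run:
```python
from h import *
o=observe();print(o['position'],o['force'],o['width']*.0918)
grab('scene','s2');crop('s2',100,180,300,330,4,'c6')
```

```text
[ 0.51838968 -0.31117518  0.10507499] [-0.79552639  0.423198   -0.01807552] 0.024352810375085285
```

View pics/c6.png

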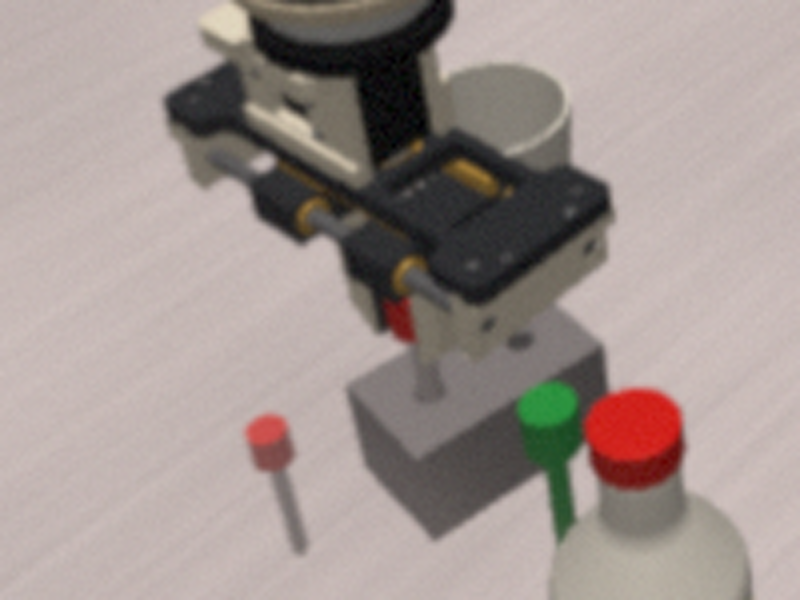

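{"api": "step_arm", "payload": {
  "series": [
    [[0.01, 0, 0, 0.02, 0], [0.01, 0, 0, 0.05, 0], [0.01, 0, 0, 0.09, 0], [0.01, 0, 0, 0.13, 0], [0.01, 0, 0, 0.17, 0], [0.01, 0.005, 0.025, 0.2, 0], [0.01, 0.012, 0.065, 0.205, 0], [0.01, 0.019, 0.105, 0.205, 0], [0.01, 0.026, 0.145, 0.205, 0], [0.01, 0.033, 0.185, 0.205, 0], [0.01, 0.04, 0.225, 0.205, 0], [0.01, 0.047, 0.265, 0.205, 0], [0.01, 0.054, 0.305, 0.205, 0], [0.01, 0.061, 0.34, 0.205, 0], [0.01, 0.068, 0.37, 0.205, 0], [0.01, 0.0695, 0.386, 0.205, 0], [0.01, 0.0695, 0.386, 0.205, 0], [0.01, 0.0695, 0.386, 0.205, 0], [0.01, 0.0695, 0.386, 0.205, 0]]
  ]
}}

```text
clock: 4.0
position: [0.5878, 0.0737, 0.3097]
ee_rot: [2.224, 2.218, -0.004]
force: [0.0, 0.3, -0.6]
width: 0.255
```

Run:
```python
from h import *
o=observe();print(o['position'],o['force'],o['width']*.0918,o['dq'].round(3))
grab('wrist','w3');grab('scene','s3');crop('s3',290,20,450,220,3,'c7')
f=load('w3');print(proj(f,[[.5885,.1405,.183]]));crop('w3',260,120,380,240,5,'c8')
```

```text
[0.58777197 0.07373989 0.3097156 ] [ 0.02554936  0.30581988 -0.5976418 ] 0.023406057650063778 [ 0.017 -0.005  0.009  0.001 -0.002 -0.001 -0.001]
[[313.46113216 128.80186001]]
```

View pics/w3.png

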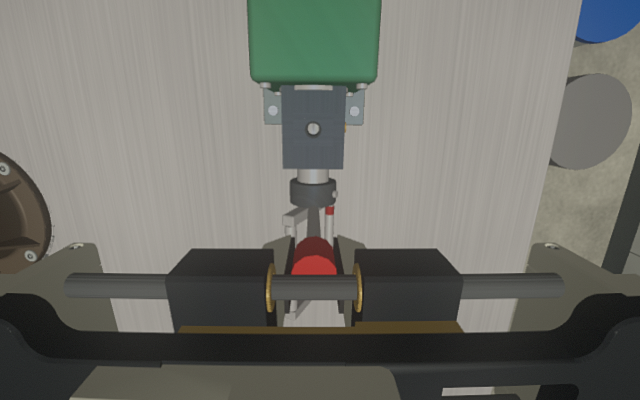

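View pics/c7.png

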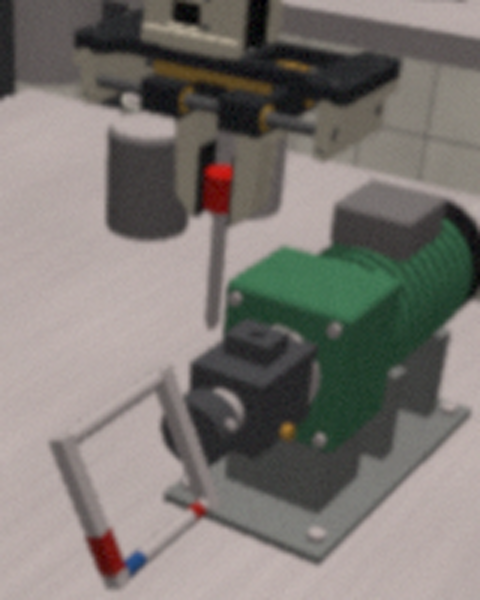

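View pics/c8.png

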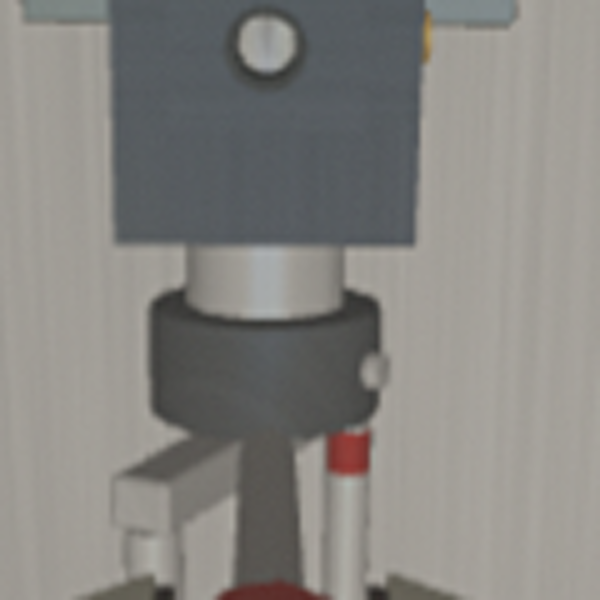

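Run:
```python
from h import *
f=load('s3')
for z in (.2147,.2987,.3257): print(z,proj(f,[[.5878,.0737,z]]))
w=load('w3');print(proj(w,[[.5878,.0737,.3257],[.5998,.0737,.3257]]))
crop('s3',340,60,390,140,8,'c9');crop('w3',270,220,360,300,6,'c10')
```

```text
0.2147 [[359.94829747 129.04648851]]
0.2987 [[362.82073479  90.33955876]]
0.3257 [[363.82194096  76.89011817]]
[[311.68700275 273.52410459]
 [334.87165632 273.47073904]]
```

View pics/c9.png

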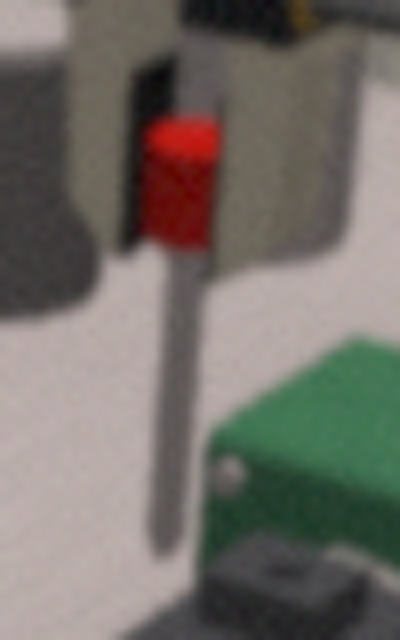

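View pics/c10.png

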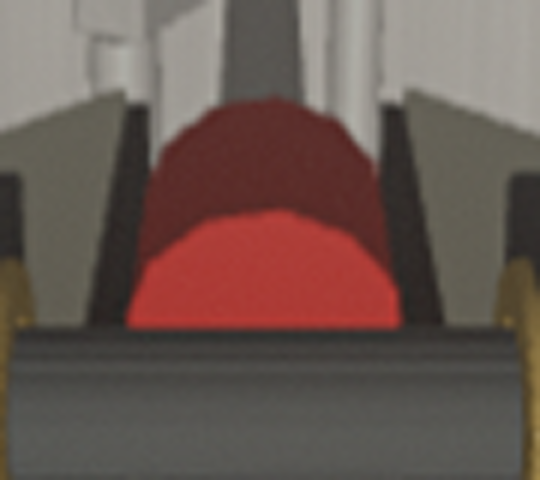

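{"api": "step_arm", "payload": {
  "series": [
    [[0.01, 0.0007, 0.035, 0, 0], [0.01, 0.0007, 0.066, 0, 0], [0.01, 0.0007, 0.066, 0, 0], [0.01, 0.0007, 0.066, 0, 0], [0.01, 0.0007, 0.066, -0.01, 0], [0.01, 0.0007, 0.066, -0.02, 0], [0.01, 0.0007, 0.066, -0.027, 0], [0.01, 0.0007, 0.066, -0.033, 0], [0.01, 0.0007, 0.066, -0.038, 0], [0.01, 0.0007, 0.066, -0.038, 0]]
  ]
}}

```text
clock: 4.93
position: [0.588, 0.1389, 0.2704]
ee_rot: [-2.226, -2.216, 0.006]
force: [-0.6, 1.3, -0.4]
width: 0.251
```

Run:
```python
from h import *
o=observe();print(o['position'],o['force'],o['ft_torque'],o['width']*.0918,o['dq'].round(3))
grab('scene','s4');crop('s4',320,60,440,180,5,'c11')
```

```text
[0.58802351 0.13885995 0.27042914] [-0.6255021   1.29115218 -0.42075142] [ 0.2918822  -0.01754604  0.0175045 ] 0.023025885007515526 [-0.004 -0.009 -0.006 -0.024 -0.001  0.022  0.004]
```

View pics/c11.png

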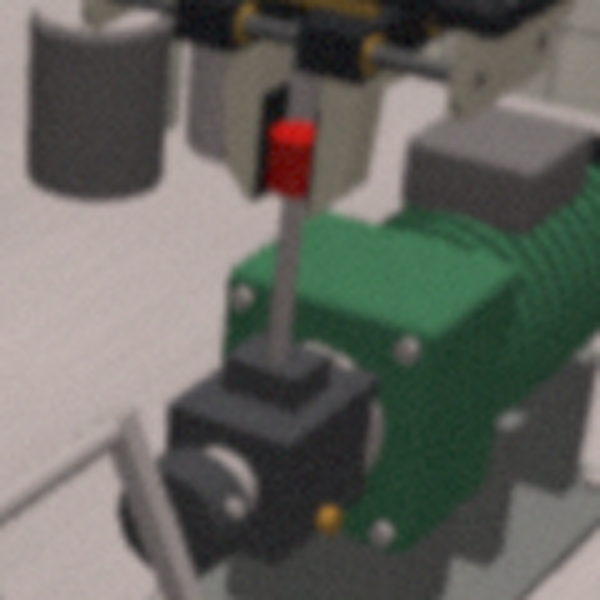

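{"api": "step_arm", "payload": {
  "series": [
    [[0.01, 0.0004, 0.0015, 0, 0], [0.01, 0.0004, 0.0015, -0.005, 0], [0.01, 0.0004, 0.0015, -0.01, 0], [0.01, 0.0004, 0.0015, -0.015, 0], [0.01, 0.0004, 0.0015, -0.018, 0], [0.01, 0.0004, 0.0015, -0.0195, 0], [0.01, 0.0004, 0.0015, -0.0195, 0]]
  ]
}}

```text
clock: 5.57
position: [0.5885, 0.1403, 0.2512]
ee_rot: [-2.226, -2.217, 0.006]
force: [-0.9, -0.3, -0.5]
width: 0.257
```

Run:
```python
from h import *
o=observe();print(o['position'],o['force'],o['ft_torque'],o['width']*.0918,o['dq'].round(3))
grab('scene','s5');crop('s5',320,60,440,180,5,'c12')
```

```text
[0.58851452 0.14033298 0.2511557 ] [-0.9477769 -0.3450911 -0.4860201] [0.00586247 0.20821942 0.00871009] 0.023602389143399887 [ 0.002 -0.007 -0.003 -0.011 -0.002  0.01   0.002]
```

View pics/c12.png

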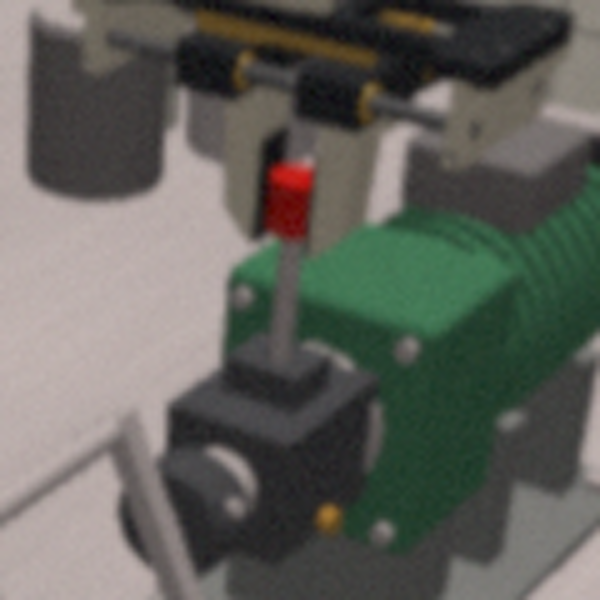

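{"api": "step_arm", "payload": {
  "series": [
    [[0.01, 0, 0, -0.0012, 0], [0.01, 0, 0, -0.0022, 0], [0.01, 0, 0, -0.0022, 0], [0.05, 0, 0, -0.0022, 0], [0.05, 0, 0, -0.0022, 0], [0.05, 0, 0, -0.0022, 0], [0.05, 0, 0, -0.0022, 0], [0.05, 0, 0, -0.0022, 0], [0.05, 0, 0, 0.01, 0], [0.05, 0, 0, 0.035, 0], [0.05, 0, 0, 0.065, 0], [0.05, 0, 0, 0.065, 0]]
  ]
}}

```text
clock: 6.62
position: [0.5905, 0.1417, 0.3222]
ee_rot: [2.224, 2.214, 0.006]
force: [0.7, 1.4, 0.8]
width: 0.546
```

Run:
```python
from h import *
o=observe();print(o['position'],o['force'],o['ft_torque'],o['width']*.0918,o['dq'].round(3))
grab('scene','s6');crop('s6',300,60,440,220,4,'c13')
g=load('s6')
for z in (.240,.252,.264): print(proj(g,[.5885,.1405,z]))
```

```text
[0.59047369 0.14172585 0.3222341 ] [0.70758389 1.4208102  0.77506635] [ 0.07708029 -0.14172596  0.0227516 ] 0.05012421867731827 [-0.004  0.029  0.003  0.076  0.015 -0.089 -0.019]
[[377.68774741 106.85565314]]
[[378.20661277 101.57532136]]
[[378.7341045   96.21061677]]
```

View pics/c13.png

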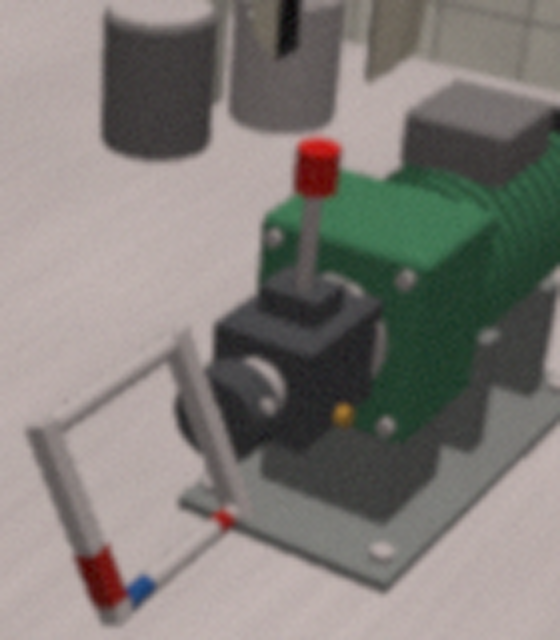

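{"api": "step_arm", "payload": {
  "series": [
    [[0.05, 0, -0.04, 0, 0], [0.05, -0.01, -0.08, 0, 0], [0.05, -0.0266, -0.12, -0.01, 0], [0.05, -0.0266, -0.148, -0.04, 0], [0.05, -0.0266, -0.148, -0.08, 0], [0.05, -0.0266, -0.148, -0.1, 0], [0.05, -0.0266, -0.148, -0.115, 0], [0.05, -0.0266, -0.148, -0.13, 0], [0.05, -0.0266, -0.148, -0.142, 0], [0.05, -0.0266, -0.148, -0.149, 0], [0.05, -0.0266, -0.148, -0.149, 0], [0.05, -0.0266, -0.148, -0.149, 0]]
  ]
}}

```text
clock: 7.67
position: [0.5631, -0.0066, 0.1706]
ee_rot: [2.225, 2.216, 0.002]
force: [0.2, 0.3, -0.6]
width: 0.546
```

Run:
```python
from h import *
o=observe();print(o['position'],o['force'],o['ft_torque'],o['width']*.0918,o['dq'].round(3))
grab('scene','s7');crop('s7',250,60,440,220,4,'c14');grab('wrist','w7')
```

```text
[ 0.5631331  -0.00655821  0.17056953] [ 0.24231167  0.25772288 -0.59531779] [-0.02711104 -0.11522465  0.01192394] 0.05016867413614515 [-0.    -0.017 -0.004 -0.019 -0.005  0.004  0.002]
```

View pics/c14.png

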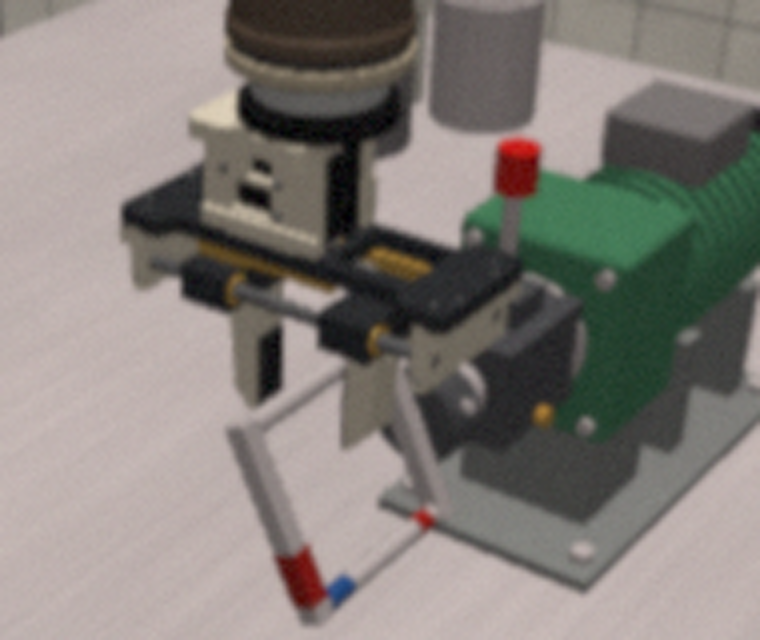

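View pics/w7.png

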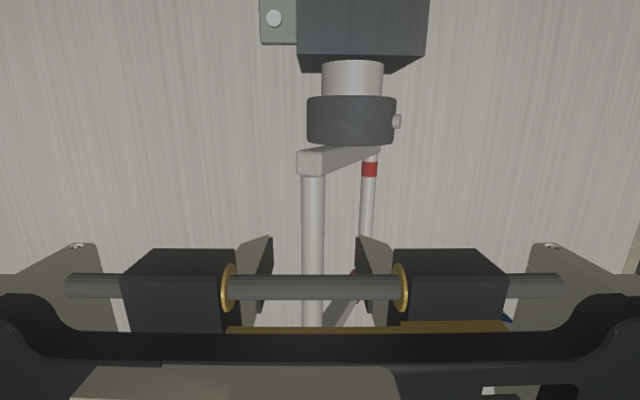

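{"api": "step_arm", "payload": {
  "series": [
    [[0.005, 0, 0, 0.002, 0], [0.005, 0, 0, 0.002, 0], [0.005, 0, 0, 0.002, 0], [0.005, 0, 0, 0.002, 0], [0.005, 0, 0, 0.002, 0], [0.005, 0, 0, 0.002, 0]]
  ],
  "squeeze": 8
}}

```text
clock: 8.27
position: [0.5638, -0.0065, 0.1735]
ee_rot: [2.224, 2.214, 0.004]
force: [-0.5, 1.4, 1.0]
width: 0.162
```

Run:
```python
from h import *
o=observe();print(o['position'],o['force'],o['ft_torque'],o['width']*.0918,o['dq'].round(3))
x=o['position'][0];import math
th=math.asin((.5885-x)/.05);print('lean',th,'z',.135+.05*math.cos(th)-.005)
for lean in [th]+list(np.arange(.5,-.5,-.05)): print(round(lean,3),'dx',round(.5885-.05*math.sin(lean)-x,4),'dz',round(.130+.05*math.cos(lean)-o['position'][2],4))
```

```text
[ 0.56377848 -0.00652724  0.17353461] [-0.50809059  1.35270793  0.96513881] [ 0.00218618 -0.15907169  0.00336303] 0.014842789349850675 [-0.     0.003  0.001 -0.002  0.001 -0.002 -0.   ]
lean 0.5171793912848422 z 0.17346086150781564
0.517 dx 0.0 dz -0.0001
0.5 dx 0.0008 dz 0.0003
0.45 dx 0.003 dz 0.0015
0.4 dx 0.0053 dz 0.0025
0.35 dx 0.0076 dz 0.0034
0.3 dx 0.0099 dz 0.0042
0.25 dx 0.0124 dz 0.0049
0.2 dx 0.0148 dz 0.0055
0.15 dx 0.0172 dz 0.0059
0.1 dx 0.0197 dz 0.0062
0.05 dx 0.0222 dz 0.0064
0.0 dx 0.0247 dz 0.0065
-0.05 dx 0.0272 dz 0.0064
-0.1 dx 0.0297 dz 0.0062
-0.15 dx 0.0322 dz 0.0059
-0.2 dx 0.0347 dz 0.0055
-0.25 dx 0.0371 dz 0.0049
-0.3 dx 0.0395 dz 0.0042
-0.35 dx 0.0419 dz 0.0034
-0.4 dx 0.0442 dz 0.0025
-0.45 dx 0.0465 dz 0.0015
```

{"api": "step_arm", "payload": {
  "series": [
    [[0.005, 0.0011, 0.0, 0.0005, 0], [0.005, 0.0022, 0.0, 0.0011, 0], [0.005, 0.0033, 0, 0.0016, 0], [0.005, 0.0044, 0, 0.0021, 0], [0.005, 0.0056, 0, 0.0026, 0], [0.005, 0.0068, 0, 0.0031, 0], [0.005, 0.0079, 0, 0.0035, 0], [0.005, 0.0091, 0, 0.0039, 0], [0.005, 0.0103, 0, 0.0043, 0], [0.005, 0.0115, 0, 0.0047, 0], [0.005, 0.0127, 0, 0.005, 0], [0.005, 0.0139, 0, 0.0053, 0], [0.005, 0.0151, 0, 0.0055, 0], [0.005, 0.0163, 0, 0.0057, 0], [0.005, 0.0175, 0, 0.0059, 0], [0.005, 0.0187, 0, 0.0061, 0]]
  ]
}}

```text
clock: 9.6
position: [0.5827, -0.0067, 0.1796]
ee_rot: [2.224, 2.214, 0.004]
force: [-4.1, -1.2, 3.5]
width: 0.128
```

Run:
```python
from h import *
o=observe();print(o['position'],o['force'],o['ft_torque'],o['width']*.0918,o['dq'].round(3))
print('lean',np.arcsin((.5885-o['position'][0])/.05))
grab('scene','s8');crop('s8',250,60,440,220,4,'c15')
```

```text
[ 0.58265843 -0.00667954  0.17962975] [-4.14730217 -1.22548587  3.49216365] [-0.33629434  0.71949375 -0.02805022] 0.011723464163884641 [-0.008  0.018  0.007 -0.039  0.004  0.019  0.003]
lean 0.11709884671091471
```

View pics/c15.png

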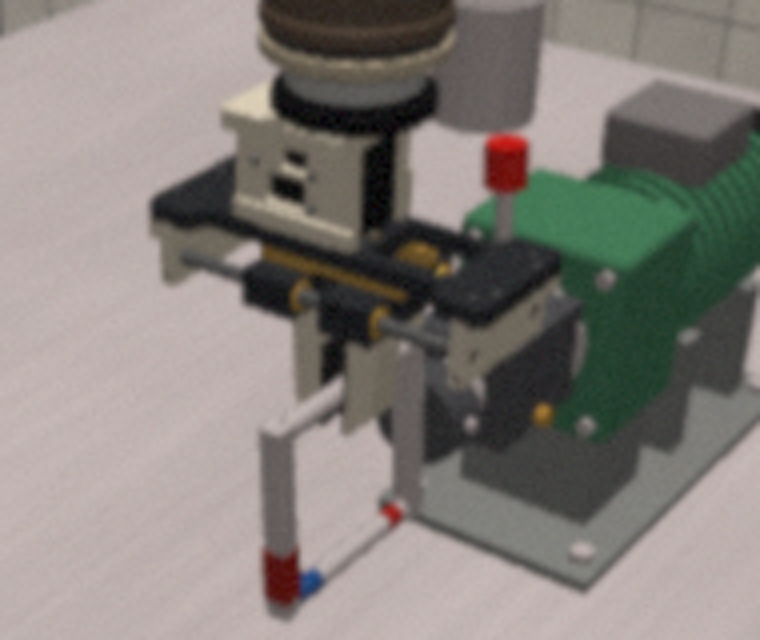

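{"api": "step_arm", "payload": {
  "series": [
    [[0.005, 0.0012, 0, 0.0002, 0], [0.005, 0.0024, 0, 0.0003, 0], [0.005, 0.0036, 0, 0.0003, 0], [0.005, 0.0036, 0, 0.0003, 0]]
  ]
}}

```text
clock: 9.98
position: [0.5869, -0.0067, 0.1799]
ee_rot: [2.224, 2.214, 0.005]
force: [-1.9, -1.3, 1.8]
width: 0.125
```

```bash
cat > chk.py <<'E'
from h import *
import sys
o=observe();print(o['clock'],o['position'],o['force'],o['ft_torque'],o['width']*.0918)
print('lean',np.arcsin((.5885-o['position'][0])/.05))
t=sys.argv[1];im,d,p=grab('scene',t)
i=im.astype(int);m=(i[...,0]>140)&(i[...,1]<60)&(i[...,2]<60);m[:60]=0;m[135:]=0;m[:,:340]=0;m[:,420:]=0
v,u=np.nonzero(m);print('red',len(u),u.mean(),v.mean(),v.min(),v.max())
E
cp pics/s8.npz /tmp
python3 - <<'E'
from h import *
for t in('s6','s8'):
    i=load(t)['im'].astype(int);m=(i[...,0]>140)&(i[...,1]<60)&(i[...,2]<60);m[:60]=0;m[135:]=0;m[:,:340]=0;m[:,420:]=0
    v,u=np.nonzero(m);print('red',len(u),u.mean(),v.mean(),v.min(),v.max())
E
python3 chk.py s9
```

```text
red 25 379.16 96.96 95 98
red 28 376.2857142857143 95.78571428571429 94 97
9.9833 [ 0.58693318 -0.00667286  0.17994572] [-1.90855176 -1.3479014   1.80537957] [-0.39265037  0.33200091 -0.00516707] 0.01146393804664776
lean 0.03134152121779275
red 24 376.1666666666667 96.04166666666667 95 97
```

{"api": "step_arm", "payload": {
  "series": [
    [[0.005, 0.0012, 0, 0.0, 0], [0.005, 0.0025, 0, 0, 0], [0.005, 0.0025, 0, 0, 0]]
  ]
}}

```text
clock: 10.28
position: [0.5897, -0.0067, 0.18]
ee_rot: [2.223, 2.214, 0.005]
force: [-2.0, -1.8, 1.6]
width: 0.125
```

```bash
python3 chk.py s10
```

```text
10.2833 [ 0.58973087 -0.00667221  0.17997834] [-2.01817531 -1.78835893  1.56147543] [-0.36889518  0.39030553  0.01948247] 0.011444078373785483
lean -0.024619896399386488
red 24 376.125 96.125 95 97
```

{"api": "step_arm", "payload": {
  "series": [
    [[0.005, 0.0012, 0, 0.0, 0], [0.005, 0.0025, 0, -0.0001, 0], [0.005, 0.0025, 0, -0.0001, 0]]
  ]
}}

```text
clock: 10.58
position: [0.5926, -0.0067, 0.1799]
ee_rot: [2.223, 2.213, 0.006]
force: [-2.2, -2.0, 1.1]
width: 0.127
```

```bash
python3 chk.py s11
```

```text
10.5833 [ 0.59262625 -0.00674687  0.17988623] [-2.20844531 -2.02711834  1.1293421 ] [-0.36062106  0.22317235  0.01506103] 0.011677573377546624
lean -0.08261899343422935
red 32 379.75 100.625 99 102
```

```bash
python3 chk.py s12;python3 chk.py s13; python3 -c "
from h import *
crop('s13',250,60,440,220,4,'c16')"
```

```text
10.6333 [ 0.59256739 -0.00669153  0.17985761] [-0.48423948 -1.13100801  0.28635995] [-0.38530508  0.15467451  0.00865516] 0.01178857301570116
lean -0.08143784243878324
red 31 380.1290322580645 100.54838709677419 99 102
10.6833 [ 0.59257405 -0.00669525  0.17987191] [-1.29653034 -1.77062727  1.3339652 ] [-0.32392251  0.10257817  0.01040361] 0.011793098086128152
lean -0.08157142026775509
red 31 380.1290322580645 100.54838709677419 99 102
```

View pics/c16.png

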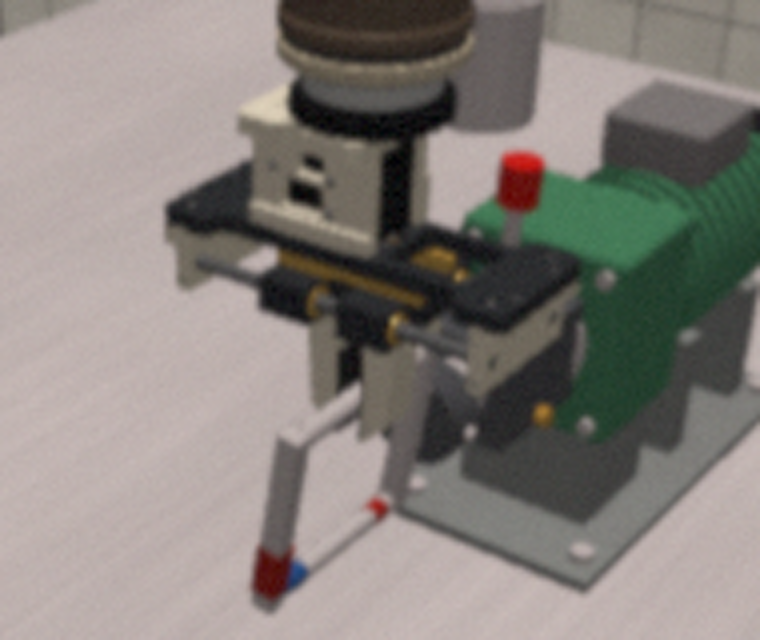

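{"api": "step_arm", "payload": {
  "series": [
    [[0.005, 0.0005, 0, 0.0, 0], [0.005, 0.001, 0, 0, 0], [0.005, 0.001, 0, 0, 0]]
  ]
}}

```text
clock: 10.98
position: [0.5935, -0.0067, 0.1798]
ee_rot: [2.223, 2.213, 0.006]
force: [-1.9, -2.2, 0.8]
width: 0.128
```

```bash
python3 chk.py s14
```

```text
10.9833 [ 0.59347189 -0.00669804  0.17979732] [-1.93988044 -2.16866477  0.75387777] [-0.40564362  0.4929147   0.01421517] 0.011731786697093445
lean -0.0996024781136085
red 31 379.9032258064516 100.87096774193549 99 103
```

Slight further sink, force low (~2 N). Continue in small steps.

{"api": "step_arm", "payload": {
  "series": [
    [[0.005, 0.0005, 0, 0.0, 0], [0.005, 0.0012, 0, -0.0001, 0], [0.005, 0.0012, 0, -0.0001, 0]]
  ]
}}

```text
clock: 11.28
position: [0.5949, -0.0067, 0.1797]
ee_rot: [2.223, 2.213, 0.006]
force: [-0.9, -1.0, 1.3]
width: 0.131
```

```bash
python3 chk.py s15
```

```text
11.2833 [ 0.59492584 -0.00670711  0.17974411] [-0.93715266 -1.0131727   1.28931955] [-0.40916368  0.32494698 -0.0188167 ] 0.011980065190880861
lean -0.12887323417368435
red 33 376.8484848484849 109.6969696969697 108 111
```

```bash
python3 chk.py s16;python3 chk.py s17; python3 -c "
from h import *
crop('s17',310,60,440,220,4,'c17')"
```

```text
11.3333 [ 0.59494182 -0.00672251  0.17973866] [-0.87600245 -2.62083423  0.87113218] [-0.31311191  0.2514241   0.05414455] 0.011402097804481653
lean -0.12919548631014563
red 33 376.8484848484849 109.6969696969697 108 111
11.3833 [ 0.59491693 -0.00670027  0.17973165] [-1.1406703  -2.19264738  1.20421523] [-0.37925259  0.22091534 -0.03848445] 0.011478475350225932
lean -0.12869363978055223
red 33 376.8484848484849 109.6969696969697 108 111
```

View pics/c17.png

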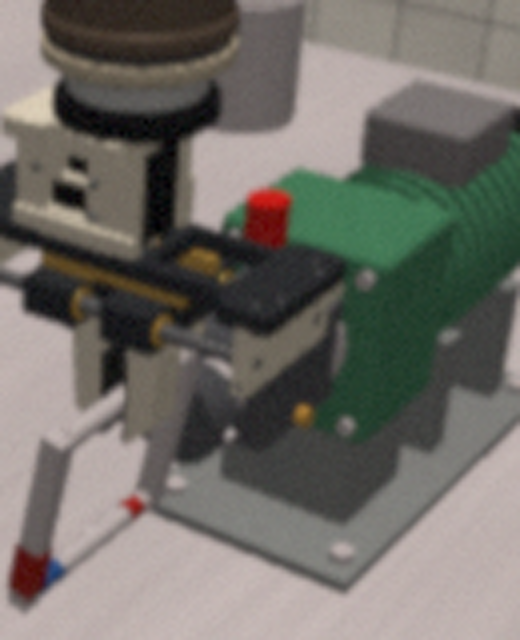

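{"api": "step_arm", "payload": {
  "series": [
    [[0.005, 0.0005, 0, 0.0, 0], [0.005, 0.001, 0, -0.0001, 0], [0.005, 0.001, 0, -0.0001, 0]]
  ]
}}

```text
clock: 11.68
position: [0.596, -0.0067, 0.1796]
ee_rot: [2.223, 2.213, 0.007]
force: [-1.7, -1.0, 1.3]
width: 0.124
```

```bash
python3 chk.py s18
```

```text
11.6833 [ 0.59599675 -0.00674175  0.17962624] [-1.66865099 -1.00101991  1.25531058] [-0.37240622  0.34934921 -0.01016855] 0.011411288569194104
lean -0.15050258176824718
red 34 376.5 111.58823529411765 110 113
```

Sinking further (row 109.7 → 111.6), forces still about 2 N.

{"api": "step_arm", "payload": {
  "series": [
    [[0.005, 0.0005, 0, 0.0, 0], [0.005, 0.001, 0, -0.0002, 0], [0.005, 0.001, 0, -0.0002, 0]]
  ]
}}

```text
clock: 11.98
position: [0.5971, -0.0067, 0.1794]
ee_rot: [2.223, 2.213, 0.007]
force: [-1.0, -1.5, 0.3]
width: 0.128
```

```bash
python3 chk.py s19;python3 -c "
from h import *
f=load('s19')
for z in (.207,.213,.218,.223,.228):print(z,proj(f,[.5885,.1405,z]))
crop('s19',310,60,440,220,4,'c18')"
```

```text
11.9833 [ 0.5970689  -0.00672768  0.17938328] [-0.99725428 -1.47724788  0.25294239] [-0.33044889  0.32349931  0.05775918] 0.011720658332903412
lean -0.17222814384631738
red 34 376.02941176470586 115.82352941176471 114 118
0.207 [[376.30359661 120.95810303]]
0.213 [[376.55072498 118.43847768]]
0.218 [[376.75818155 116.32391989]]
0.223 [[376.96703192 114.19569809]]
0.228 [[377.17729072 112.05367353]]
```

View pics/c18.png

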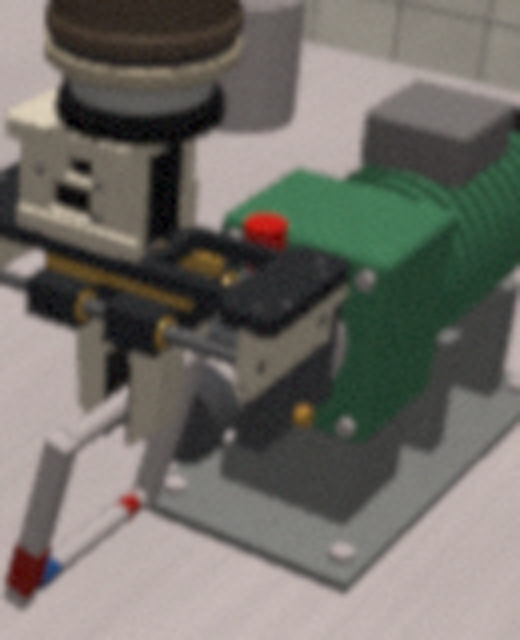

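{"api": "step_arm", "payload": {
  "series": [
    [[0.005, 0.0004, 0, 0.0, 0], [0.005, 0.0008, 0, -0.0001, 0], [0.005, 0.0008, 0, -0.0001, 0]]
  ]
}}

```text
clock: 12.28
position: [0.5979, -0.0068, 0.1793]
ee_rot: [2.223, 2.213, 0.007]
force: [-1.6, -1.9, 1.5]
width: 0.127
```

```bash
python3 chk.py s20
```

```text
12.2833 [ 0.59791418 -0.00675182  0.17930056] [-1.60427896 -1.87747022  1.54255503] [-0.38442175  0.38501441 -0.00666952] 0.011679910178943048
lean -0.18941428527852122
red 37 376.5945945945946 116.32432432432432 114 118
```

{"api": "step_arm", "payload": {
  "series": [
    [[0.005, 0.0004, 0, -0.0001, 0], [0.005, 0.0008, 0, -0.0002, 0], [0.005, 0.0008, 0, -0.0002, 0]]
  ]
}}

```text
clock: 12.58
position: [0.5989, -0.0067, 0.1791]
ee_rot: [2.223, 2.213, 0.007]
force: [-1.5, -1.6, 1.5]
width: 0.128
```

```bash
python3 chk.py s21
```

```text
12.5833 [ 0.598901   -0.00672993  0.17911582] [-1.47926098 -1.62248054  1.46127009] [-0.35471414  0.26468756 -0.04051613] 0.01178646866025565
lean -0.2095502828160294
red 37 376.8918918918919 118.21621621621621 116 120
```

{"api": "step_arm", "payload": {
  "series": [
    [[0.05, 0, 0, 0, 0], [0.05, 0, 0, 0, 0], [0.05, 0, 0, 0, 0], [0.05, 0, 0, 0.02, 0], [0.05, 0, 0, 0.05, 0], [0.05, 0, 0, 0.09, 0], [0.05, 0, 0, 0.11, 0], [0.0, -0.005, 0.03, 0.11, 0], [0.0, -0.0104, 0.06, 0.11, 0], [0.0, -0.0104, 0.07, 0.11, 0], [0.0, -0.0104, 0.07, 0.11, 0], [0.0, -0.0104, 0.07, 0.11, 0], [0.0, -0.0104, 0.07, 0.11, 0]]
  ],
  "squeeze": 30
}}

```text
clock: 13.72
position: [0.5888, 0.0621, 0.2889]
ee_rot: [2.224, 2.211, 0.006]
force: [-0.5, -0.5, 0.5]
width: 0.158
```

```bash
python3 chk.py s22; python3 -c "
from h import *
crop('s22',290,60,440,220,4,'c19');grab('wrist','w22')
o=observe();print(o['position'])
print(proj(load('w22'),[.5885,.1405,.215]),proj(load('s22'),[.5885,.1405,.215]))"
```

```text
13.7167 [0.58875774 0.06210428 0.28886681] [-0.47648856 -0.4777257   0.45281729] [-0.04873108 -0.10719531 -0.03332614] 0.014530649619371852
lean -0.005154764466954511
red 37 376.6216216216216 118.16216216216216 116 120
[0.58880123 0.06173416 0.28886704]
[[310.62137817 115.33130433]] [[376.63354128 117.59428545]]
```

View pics/c19.png

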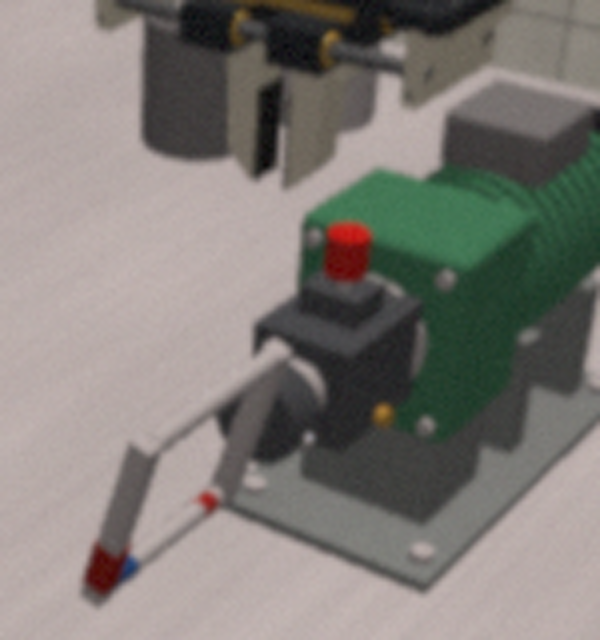

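View pics/w22.png

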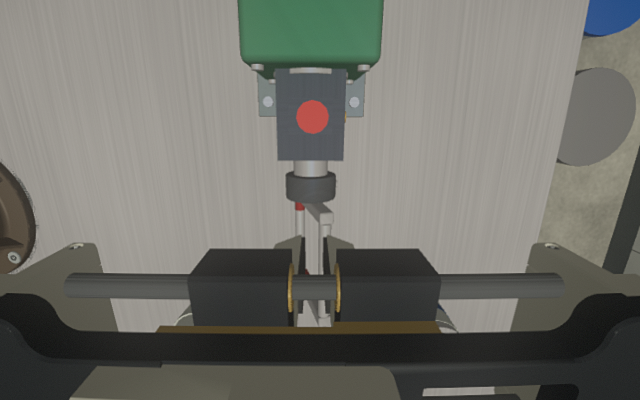

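{"api": "step_arm", "payload": {
  "series": [
    [[0.0, 0.0005, 0.04, 0, 0], [0.0, 0.0005, 0.0778, 0, 0], [0.0, 0.0005, 0.0778, -0.02, 0], [0.0, 0.0005, 0.0778, -0.045, 0], [0.0, 0.0005, 0.0778, -0.052, 0], [0.0, 0.0005, 0.0778, -0.056, 0], [0.0, 0.0005, 0.0778, -0.056, 0]]
  ]
}}

```text
clock: 14.4
position: [0.5893, 0.1383, 0.2324]
ee_rot: [2.227, 2.209, 0.004]
force: [-0.0, -0.7, -0.4]
width: 0.003
```

```bash
python3 chk.py s23; python3 -c "
from h import *
crop('s23',330,60,430,160,6,'c20')"
```

```text
14.4 [0.58934555 0.13828155 0.23236111] [-0.01236051 -0.65484253 -0.3987131 ] [-0.04886473 -0.06325407  0.05140047] 0.0003058028487736423
lean -0.01691173253965117
red 20 377.95 119.1 117 120
```

View pics/c20.png

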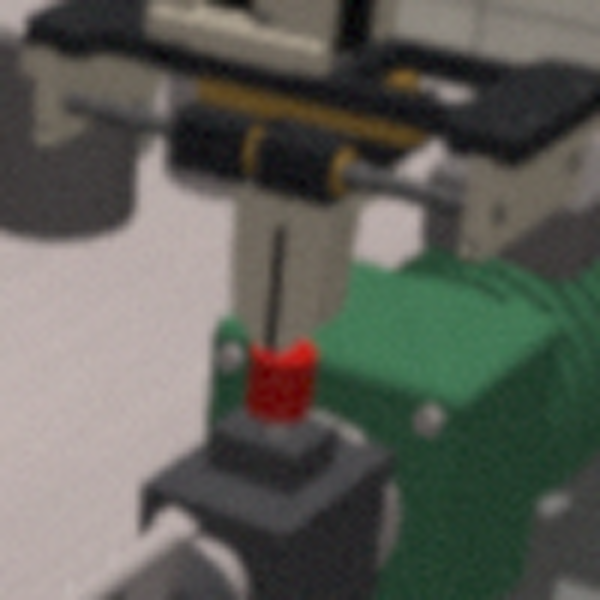

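{"api": "step_arm", "payload": {
  "series": [
    [[0.0, 0, 0.0012, -0.001, 0], [0.0, 0, 0.0012, -0.002, 0], [0.0, 0, 0.0012, -0.003, 0], [0.0, 0, 0.0012, -0.004, 0], [0.0, 0, 0.0012, -0.005, 0]]
  ]
}}

```text
clock: 14.87
position: [0.5899, 0.1399, 0.2286]
ee_rot: [2.227, 2.208, 0.007]
force: [-0.3, 0.1, 2.1]
width: 0.006
```

{"api": "step_arm", "payload": {
  "series": [
    [[0.0, 0, 0, -0.001, 0], [0.0, 0, 0, -0.002, 0], [0.0, 0, 0, -0.003, 0]]
  ]
}}

```text
clock: 15.12
position: [0.5899, 0.14, 0.2256]
ee_rot: [2.226, 2.208, 0.007]
force: [-0.0, -0.2, 0.6]
width: 0.005
```

{"api": "step_arm", "payload": {
  "series": [
    [[0.0, 0, 0, -0.0007, 0], [0.0, 0, 0, -0.0015, 0], [0.0, 0, 0, -0.0015, 0]]
  ]
}}

```text
clock: 15.37
position: [0.5898, 0.1399, 0.2239]
ee_rot: [2.226, 2.208, 0.007]
force: [0.0, 0.1, -0.3]
width: 0.004
```

```bash
python3 chk.py s24; python3 -c "
from h import *
crop('s24',330,60,430,160,6,'c21')"
```

```text
15.3667 [0.58978208 0.13994687 0.2238642 ] [ 0.02891524  0.08750106 -0.29662678] [-0.06223046 -0.11658048  0.02586805] 0.00036464307032954156
lean -0.02564433142831813
red 7 379.7142857142857 121.28571428571429 120 122
```

View pics/c21.png

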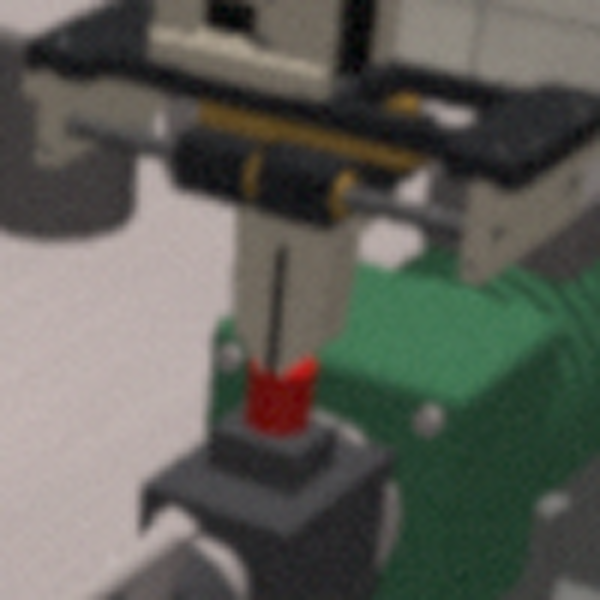

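{"api": "step_arm", "payload": {
  "series": [
    [[0.0, 0, 0, -0.001, 0], [0.0, 0, 0, -0.002, 0], [0.0, 0, 0, -0.003, 0]]
  ]
}}

```text
clock: 15.67
position: [0.59, 0.14, 0.2214]
ee_rot: [2.226, 2.208, 0.008]
force: [-4.6, -0.8, 13.9]
width: 0.006
```

{"api": "step_arm", "payload": {
  "series": [
    [[0.0, 0, 0, -0.001, 0], [0.0, 0, 0, -0.002, 0], [0.0, 0, 0, -0.002, 0]]
  ]
}}

```text
clock: 15.92
position: [0.5901, 0.1401, 0.2214]
ee_rot: [2.225, 2.207, 0.009]
force: [-7.0, -2.4, 16.8]
width: 0.001
```

{"api": "step_arm", "payload": {
  "series": [
    [[0.0, -0.0005, 0, -0.001, 0], [0.0, -0.0005, 0, -0.0025, 0], [0.0, -0.0005, 0, -0.0035, 0]]
  ]
}}

```text
clock: 16.17
position: [0.5901, 0.1402, 0.2211]
ee_rot: [2.224, 2.205, 0.012]
force: [-11.9, -4.8, 35.8]
width: 0.006
```

```bash
python3 chk.py s25; python3 -c "
from h import *
crop('s25',330,60,430,160,6,'c22')"
```

```text
16.1667 [0.59006358 0.14021795 0.2211229 ] [-11.86539882  -4.80057335  35.79209035] [-1.21121455  2.55353633 -0.00854768] 0.0005253922255180777
lean -0.03127679822905733
red 6 379.8333333333333 122.33333333333333 121 123
```

View pics/c22.png

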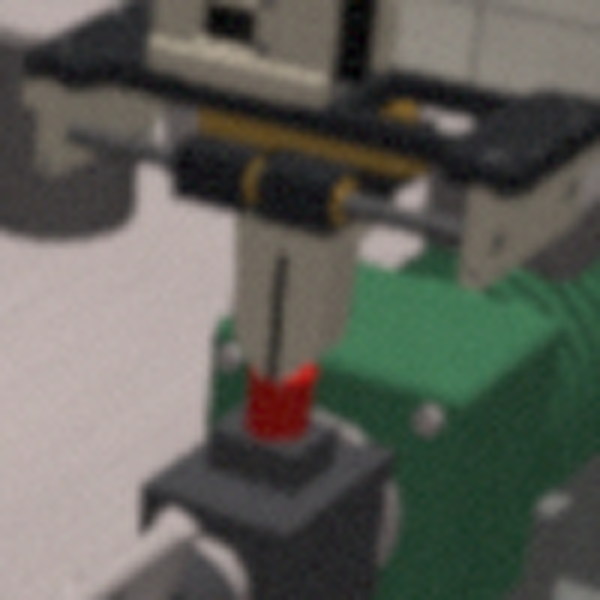

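Solid at 36 N with the tip at 0.207: seated. Retreat and look.

{"api": "step_arm", "payload": {
  "series": [
    [[0.0, 0, 0, 0.004, 0], [0.0, 0, 0, 0.02, 0], [0.0, 0, 0, 0.06, 0], [0.0, 0, -0.02, 0.09, 0], [0.0, 0, -0.06, 0.1, 0], [0.0, 0, -0.08, 0.1, 0], [0.0, 0, -0.08, 0.1, 0], [0.0, 0, -0.08, 0.1, 0]]
  ]
}}

```text
clock: 16.88
position: [0.5901, 0.0585, 0.3211]
ee_rot: [2.227, 2.201, 0.011]
force: [-0.5, 0.6, 0.7]
width: 0.004
```

```bash
python3 chk.py s26; python3 -c "
from h import *
crop('s26',330,80,430,180,6,'c23');crop('s26',0,0,640,400,1,'c23b')
f=load('s26')
for z in (.183,.207):print(proj(f,[[.5885,.1405,z],[.5895,.1395,z]]))
im,d,p=grab('wrist','w26');g=load('w26');P=cloud(g);u,v=proj(g,[.5885,.1405,.207])[0].astype(int);print(u,v,P[v-4:v+5,u-4:u+5].reshape(-1,3).mean(0))
crop('w26',260,60,370,160,6,'c24')"
```

```text
16.8833 [0.59014535 0.05848869 0.32114462] [-0.48715124  0.57955968  0.72715946] [-0.00572039 -0.11129268 -0.02229392] 0.0003915995813399529
lean -0.03291294491389831
red 42 376.54761904761904 121.02380952380952 119 123
[[375.33446183 130.84641227]
 [375.49720081 131.14247148]]
[[376.30359661 120.95810303]
 [376.46994813 121.246841  ]]
308 113 [0.58793789 0.14114322 0.2089183 ]
```

View pics/c23.png

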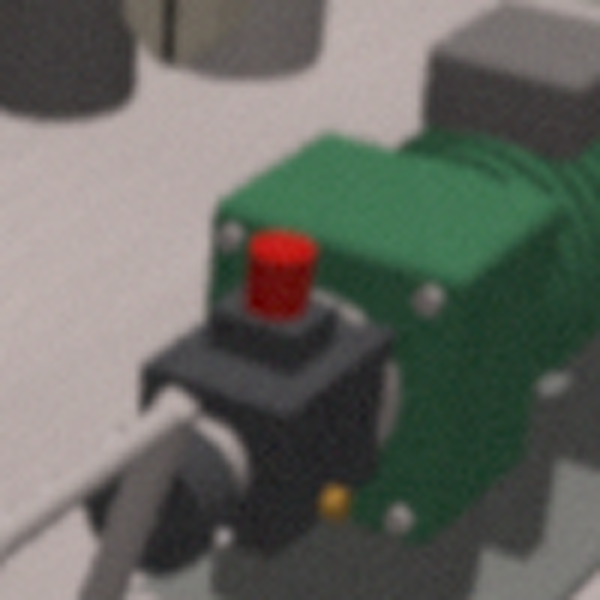

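View pics/s26.png

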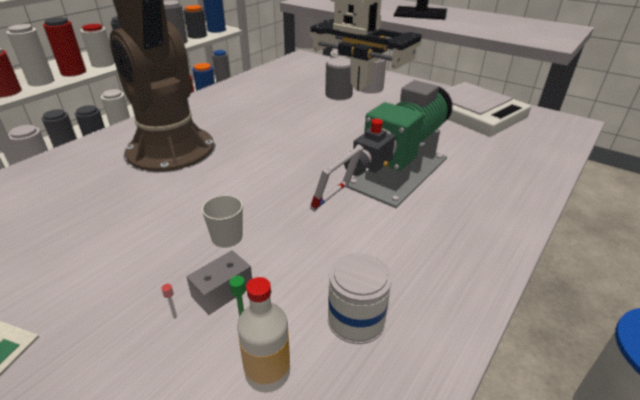

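View pics/c24.png

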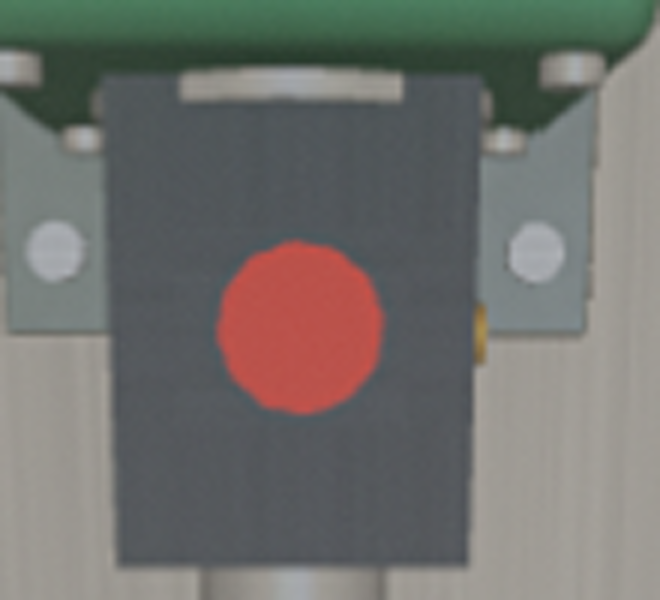

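Run:
```python
from h import *
g=load('w26');P=cloud(g);im=g['im'].astype(int)
m=(im[...,0]>150)&(im[...,1]<110)&(P[...,2]>.19)&(abs(P[...,1]-.14)<.03)
print('knob',m.sum(),np.median(P[m],0))
for lo,hi in ((.16,.172),(.178,.19)):
    n=(P[...,2]>lo)&(P[...,2]<hi)&(abs(P[...,0]-.5885)<.025)&(abs(P[...,1]-.14)<.035)&~m;print(lo,n.sum(),np.median(P[n][:,2]) if n.sum() else 0)
n=(abs(P[...,2]-.195)<.01)&(abs(P[...,0]-.5885)<.05)&(P[...,1]>.19);print('gb',n.sum(),np.median(P[n][:,2]))
```

```text
knob 592 [0.5895109  0.14026855 0.20879346]
0.16 2265 0.167579279014344
0.178 679 0.18458619917100266
gb 6463 0.19661061582750466
```

```bash
python3 -c "
from h import *
o=observe();print(o['clock'],o['force'],abs(o['dq']).max());print(arm.sign_off())"
```

```text
16.9833 [-0.44981142  1.03253318 -0.00606145] 0.015276833782223042
the job is handed in; nothing more can be done
None
```

The gate paddle is coupled to the drive. I handed the job in at about 17 s, with the arm clear and touching nothing.

- **Pin:** I took the larger red-knobbed pin from the block and stood it in the hub hole. It rode on the shaft at the expected height.
- **Turning:** I turned the bar slowly from about 0.52 rad short of upright to about 0.2 rad past it. From about 0.08 rad past upright the pin sank in stages, caught for a moment between steps, rather than dropping at once. It reached the detent height at about 0.2 rad past. Readings taken at the end of each move were about 5 N on the first long turn and no more than about 3.5 N once the pin began to sink.
- **Pushing home:** I pushed down with shut fingers until the knob stopped, then pressed on to confirm it was seated. That last press read 36 N down and about 13 N sideways on the tool, more than the detent needs. The force readings between moves never showed a clear detent peak, because each move reports force only at its end.
- **Last checks:** After removing a 1.6 mm camera depth offset, found on three known surfaces, the knob top is at 207 mm, which is the seated height. The scene camera alone reads about 208.6 mm, within its calibration of about 2 mm. In the last picture the tin, bottle, cup, the small red pin and the green one look to be where they started.

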